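# Gauge two heater wells, find the clear one and cover the blocked one

## Robot

A 6-joint arm with a two-finger parallel gripper is mounted at the origin on a cart in front of the work surface, level with it; the furniture and walls round the work are solid. World frame = base frame: x ahead of the robot, y to its left, z up, the work surface at z = 0. Lengths are in mm, angles in rad, forces in N, time in s.
With the tool pointing down it reaches from about 350 to 775 mm from the base axis. Payload 7.3 kg.
Tool frame: the origin (TCP) lies midway between the tips of the shut fingers; the grasp point (between the pads) lies 19 mm behind it; z points along the fingers, y is the direction in which the jaws open and shut (so a half turn about z gives the same grasp; the last joint's range is limited). The gripper opens to 92 mm and grips with 3 to 60 N. Pads are 19 mm wide; open, the fingers measure 130 mm over their backs; the gripper's body (75 mm by 190 mm) begins 47 mm behind the grasp point.
Start: joints at [-1.382, 0.342, 1.524, -0, 1.275, -0.146], TCP at [172.527, -495.862, 226.741] pointing down, gripper open.
Joint ranges: [-2.53, 2.53], [-0.77, 2.02], [0.04, 2.7], [-1, 4.14], [0.28, 2.66], [-3.11, 3.11]. Speed limits (rad/s): [2.57, 2.57, 3.14, 3.14, 3.14, 3.14].

## Interface

Orientations are given as [roll, pitch, yaw] about the fixed x, y, z axes, in that order (R = Rz(yaw) Ry(pitch) Rx(roll)).
In Python, from plant import sensors, imaging, ticket gives the robot as it stands. The module is installed in compiled form; this text tells all that it offers.
- The arm moves only by the tool arm_command, never from a script. Its argument "increments" is one flat list of numbers, 5 for each row, row after row: the closure, from 0 (fully open) to 1 (shut), then the shift along the tool's x, y, z in mm, then the turn about the tool's z in degrees. In form: [hand, dx, dy, dz, spin, hand, dx, dy, dz, spin, ...]. A call has 1 to 20 rows; each row is the pose to reach, as a shift and turn from the pose commanded when the call began, along the tool's axes at that moment; what a row does not reach only later rows make up. A row lasts 1/8 s, in which the tool goes at most 62.5 mm and 10.7 degrees, less where a joint would pass 70% of its speed; a pose out of reach is approached as far as the arm can. A call with a gripper value outside its range is refused whole. The fingers move at their own pace and stop on an object; the grip force is fixed at half the most. Time passes only in rows, so rows that repeat a pose let the fingers close. It gives the time, the measured TCP pose, the force and the opening at its end, in the units of the state.
- sensors.get_obs(): the state, without advancing time (a new reading comes with each control period).
- imaging.capture(name): name is "scene" or "top" or "wrist"; returns the picture (480x640x3 uint8, blue, green, red); there is no depth.
- imaging.calibration(name): a dict with "fx", "fy", "cx", "cy" (pixels), "world_to_cam" (4x4, takes a point from world to camera coordinates); the wrist camera has in their place "hand_eye" (4x4, takes a point from camera to tool coordinates, whose origin is the TCP and whose axes are the flange's). Camera axes: x right, y down, z forward; pixel columns grow to the right and rows downward; lengths in mm; the calibration is good to about 2 mm. A picture is of the moment at which its call begins: read the wrist's pose just before it. calibration takes no time and is no camera call.
- ticket.close_job(): hands the job in, once; it reports no verdict.
The state is a dict: "time": time; "joint_positions": joint angles; "dq": joint speeds; "tau": joint torques, N m; "tool_pos": TCP position; "tcp_rot": TCP orientation; "contact_force": force on the tool from outside, world axes, zero at the start; "moment": the same for the moment, N m; "grip_width": finger opening in mm.
Only numpy, scipy, OpenCV 4.12 (cv2) and the standard library are available. Lean on these libraries where they do the work, as an engineer would, in place of code of your own. Each camera call takes 0.05 s, during which the arm holds its last target. There are 200 camera calls.

## Task

One of the two wells in the top of the dry-block heater has a piece stuck in its bottom but from outside they look alike. Take the depth gauge from its stand and push it down into a well until it bottoms: in the clear well the sliding collar ends up at the dark band on the rod, in the blocked well it stops well short. Leave the gauge standing fully home in the clear well with its collar at the band, then set the round cover flat over the mouth of the blocked well. Do not disturb the timer or the forceps.

Things in the scene. Friction and masses are not known exactly. Their poses are not given: they have to be found in the camera images.
- heater: Dry-block heater, fixed: white skirt round a bare aluminium block, 84 x 154 mm and 96 mm high. Origin at the centre of its underside on the desk, z up; the two wells lie on its y axis. Front (-x) has a small dark display.
- well_a (a point): Centre of the mouth of the well on the heater's +y side, level with the block's top (96 mm above the desk); axes as the heater's. Round vertical bore, 15 mm across with a 2 mm chamfer, 42 mm from the heater's centre. 75 mm deep if clear, 50 mm deep if blocked.
- well_b (a point): Mouth of the other well, on the heater's -y side, 84 mm from the first; same bore and chamfer. Exactly one of the two wells is clear (75 mm deep) and the other is blocked (50 mm deep); which one changes from run to run.
- stand: Gauge stand, fixed: block 46 x 46 mm on a 58 x 58 mm foot, 42 mm high in all, with a vertical hole 13.5 mm across and 33 mm deep from its top, in its middle. Origin at the centre of its underside.
- gauge: Depth gauge, loose, 125 g with its collar, upright in the stand, tip on the hole's floor 9 mm above the desk: steel rod 12 mm across with tapered end (7 mm at the tip), round ribbed black handle 22 mm across from 98 to 146 mm above the tip (grip at about 124 mm). Origin at the tip, z up along the rod. Dark band round the rod 83 to 86 mm above the tip.
- gauge_tip (a point): The end of the gauge's rod, same point as the gauge's origin.
- collar (a joint): Aluminium collar sliding on the gauge rod, 30 mm across, 8 mm thick. Value (m) + 0.040 = height of its underside above the tip; grows towards the handle. Held by 2.5 N friction, stays where left; starts at -0.003 to 0.006. In a well it lands on the block's top and is pushed up the rod: at the bottom it reads 0.035 (top edge at the band's lower edge) in the clear well, 0.010 in the blocked one.
- cover: Well cover, loose, 70 g: black disc 60 mm across and 7 mm thick at the rim with a round knob in its middle, 22 mm across, from 22 to 40 mm above the underside (neck 15 mm across below it). Origin at the centre of its underside, z up.
- timer: Bystander: white bench timer, 65 x 65 x 20 mm, lying on the desk behind the heater, between the two big machines. Origin at the centre of its underside. To be left alone.
- forceps: Bystander: steel forceps 127 mm long lying on the desk to the right of the gauge stand. Origin at the centre of its underside. To be left alone.

How it is judged (in metres and radians):
On the way, in this order (a step that is already met when the one before it is completed fails the run):
1. the gauge is pushed to the bottom of the clear well, its collar at the band (((horizontal distance between gauge_tip and well_a below 0.004 m and z of gauge_tip in the frame of well_a below -0.072 m and angle between gauge's own z axis and vertical below 0.08 rad) or (horizontal distance between gauge_tip and well_b below 0.004 m and z of gauge_tip in the frame of well_b below -0.072 m and angle between gauge's own z axis and vertical below 0.08 rad)) and value of joint collar between 0.032 and 0.039 m), for 0.2 s.
2. the cover lies flat over the mouth of the blocked well while the gauge stays in the clear one (((horizontal distance between gauge_tip and well_a below 0.004 m and z of gauge_tip in the frame of well_a below -0.072 m and angle between gauge's own z axis and vertical below 0.08 rad and horizontal distance between cover and well_b below 0.012 m and z of cover in the frame of well_b between -0.004 and 0.004 m and angle between cover's own z axis and vertical below 0.06 rad) or (horizontal distance between gauge_tip and well_b below 0.004 m and z of gauge_tip in the frame of well_b below -0.072 m and angle between gauge's own z axis and vertical below 0.08 rad and horizontal distance between cover and well_a below 0.012 m and z of cover in the frame of well_a between -0.004 and 0.004 m and angle between cover's own z axis and vertical below 0.06 rad))), for 0.2 s.
At the end, for the whole second after the job is handed in: Gauge let go in the clear well, upright within 0.08 rad, tip 72 mm or more below the block top and within 4 mm of the axis, collar value 0.032 to 0.039; cover let go, flat (0.06 rad), underside within 4 mm of the block top, centre within 12 mm of the blocked well's axis; both at rest (((horizontal distance between gauge_tip and well_a below 0.004 m and z of gauge_tip in the frame of well_a below -0.072 m and angle between gauge's own z axis and vertical below 0.08 rad and horizontal distance between cover and well_b below 0.012 m and z of cover in the frame of well_b between -0.004 and 0.004 m and angle between cover's own z axis and vertical below 0.06 rad) or (horizontal distance between gauge_tip and well_b below 0.004 m and z of gauge_tip in the frame of well_b below -0.072 m and angle between gauge's own z axis and vertical below 0.08 rad and horizontal distance between cover and well_a below 0.012 m and z of cover in the frame of well_a between -0.004 and 0.004 m and angle between cover's own z axis and vertical below 0.06 rad)) and value of joint collar between 0.032 and 0.039 m and linear speed of each of gauge, cover below 0.02 m/s); the robot touches nothing.
It fails at once if the timer is moved by more than 30 mm (distance of timer from where it was at the start of the episode above 0.03 m).
It fails at once if the forceps are moved by more than 30 mm (distance of forceps from where it was at the start of the episode above 0.03 m).
It also fails if it takes over 66 s, if anything falls off the work surface, if the arm or the gripper's body presses on something with over 40 N, if the wrist force passes 120 N, or if a joint passes its speed limit or range.

## Working session

There is one attempt and no reset: what is moved stays moved. The work goes in short steps, Python scripts to look and compute and a tool call to move; the robot and the scene stay as the last step left them, time stands still between calls to the robot, and variables do not carry over. Pictures are saved under pics/ and viewed, about 8 in all and at most 12, crops included, and the job is handed in when it is done.

Besides the shell and the picture viewer there is one more tool, called as name(argument=value, ...) on one line, values as JSON. arm_command: Moves the arm, as the interface text tells. Its arguments: {"type":"object","properties":{"increments":{"type":"array","items":{"type":"number"}}},"required":["increments"]}

```bash
mkdir -p pics
python3 - <<'E'
from plant import sensors, imaging
import cv2,numpy as np
print(sensors.get_obs())
for n in ["scene","top"]:
    cv2.imwrite(f"pics/{n}0.png",imaging.capture(n)); c=imaging.calibration(n)
    print(n,{k:np.round(v,3).tolist() for k,v in c.items()})
print(imaging.calibration("wrist"))
E
```

```text
{'time': 0.0, 'joint_positions': array([-1.38199077e+00,  3.42700508e-01,  1.52500527e+00, -3.95536330e-07,
        1.27541260e+00, -1.46010917e-01]), 'dq': array([ 0.00104042,  0.00069957,  0.00051711, -0.00031455,  0.00016898,
       -0.00113378]), 'tau': array([ 2.30113221e-05, -4.31236196e+01, -2.44217259e+01,  7.18203024e-02,
        5.59960864e-02, -9.18980254e-05]), 'tool_pos': array([ 172.45118585, -495.43808039,  226.06059914]), 'tcp_rot': array([-3.14008310e+00, -2.21608298e-04,  3.34816417e-01]), 'contact_force': array([ 0.7823582 , -0.85005715,  0.06748953]), 'moment': array([ 0.00717357,  0.00442558, -0.01214115]), 'grip_width': 92.11318853170077}
scene {'fx': 564.933, 'fy': 564.933, 'cx': 321.288, 'cy': 231.572, 'world_to_cam': [[0.838, -0.545, 0.005, -508.979], [-0.313, -0.489, -0.814, 165.884], [0.447, 0.681, -0.581, 1250.459], [0.0, 0.0, 0.0, 1.0]]}
top {'fx': 501.365, 'fy': 501.365, 'cx': 321.794, 'cy': 237.386, 'world_to_cam': [[-0.025, -1.0, 0.0, -139.931], [-0.988, 0.025, -0.15, 518.508], [0.15, -0.004, -0.989, 1253.707], [0.0, 0.0, 0.0, 1.0]]}
{'fx': 337.7465034565231, 'fy': 337.7465034565231, 'cx': 317.7995055455662, 'cy': 238.1705831626558, 'hand_eye': array([[-1.07120234e-03, -9.55034806e-01, -2.96491775e-01,
         8.02454883e+01],
       [ 9.99999200e-01, -8.23749241e-04, -9.59528431e-04,
         1.69387672e-01],
       [ 6.72148174e-04, -2.96492566e-01,  9.55034924e-01,
        -1.58095944e+02],
       [ 0.00000000e+00,  0.00000000e+00,  0.00000000e+00,
         1.00000000e+00]])}
```

View pics/top0.png

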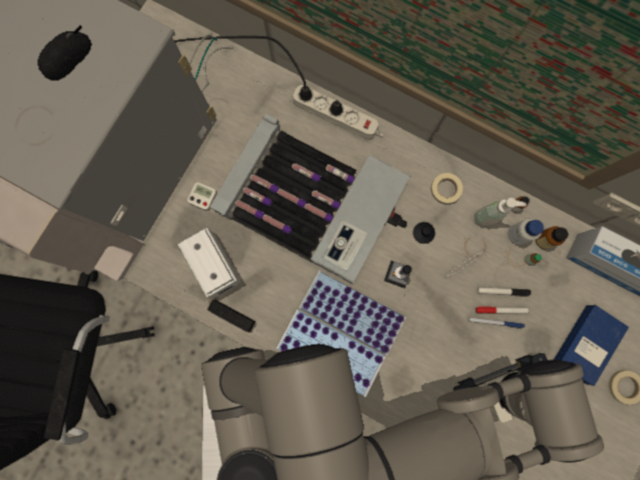

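View pics/scene0.png

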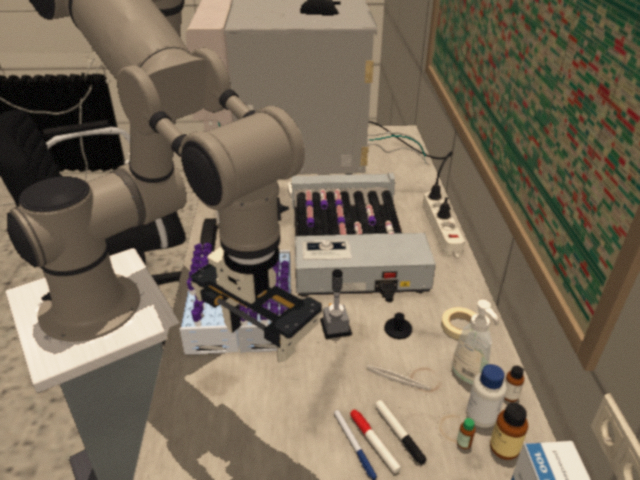

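The top view shows the heater at about (211,264), timer (202,196), gauge and stand (399,272), cover (424,232) and forceps (465,258). The scene view shows the gauge at (337,300) and cover at (398,325). Next I measure rough positions on enlarged crops.

```bash
cat > h.py <<'E'
import numpy as np, cv2
from scipy.spatial.transform import Rotation as R
from plant import sensors, imaging
def cam(name,obs=None):
    c=imaging.calibration(name); K=np.array([[c["fx"],0,c["cx"]],[0,c["fy"],c["cy"]],[0,0,1]])
    if name=="wrist":
        T=np.eye(4); T[:3,:3]=R.from_euler("xyz",obs["tcp_rot"]).as_matrix(); T[:3,3]=obs["tool_pos"]
        c2w=T@c["hand_eye"]
    else: c2w=np.linalg.inv(c["world_to_cam"])
    return K,c2w
def ray(name,uv,obs=None):
    K,M=cam(name,obs); d=M[:3,:3]@np.linalg.solve(K,[uv[0],uv[1],1.]); return M[:3,3],d/np.linalg.norm(d)
def onplane(name,uv,z,obs=None):
    o,d=ray(name,uv,obs); return o+d*(z-o[2])/d[2]
def project(name,p,obs=None):
    K,M=cam(name,obs); q=K@(np.linalg.inv(M)@np.append(p,1))[:3]; return q[:2]/q[2]
def totool(p,obs):  # world point -> tool axes offset
    return R.from_euler("xyz",obs["tcp_rot"]).as_matrix().T@(np.array(p)-obs["tool_pos"])
E
python3 - <<'E'
from h import *
t=cv2.imread("pics/top0.png")
a=cv2.resize(t[215:315,160:260],None,fx=4,fy=4,interpolation=cv2.INTER_CUBIC)
b=cv2.resize(t[200:300,370:470],None,fx=4,fy=4,interpolation=cv2.INTER_CUBIC)
s=cv2.imread("pics/scene0.png")
cv2.imwrite("pics/crop1.png",np.hstack([a,b]))
for n,uv,z in [("well1",(210,236),96),("well2",(221,264),96),("timer",(202,196),20),("gaugetop",(404,269),155),("cover",(424,232),40),("coverdisc",(424,232),7),("forceps",(465,258),3),("rockerR",(390,165),80),("rockerRb",(325,270),80)]:
    print(n,onplane("top",uv,z).round())
E
```

```text
well1 [517. 123.  96.]
well2 [447.  95.  96.]
timer [637. 162.  20.]
gaugetop [ 418. -341.  155.]
cover [ 522. -417.   40.]
coverdisc [ 527. -424.    7.]
forceps [ 456. -529.    3.]
rockerR [ 691. -331.   80.]
rockerRb [ 427. -159.   80.]
```

View pics/crop1.png

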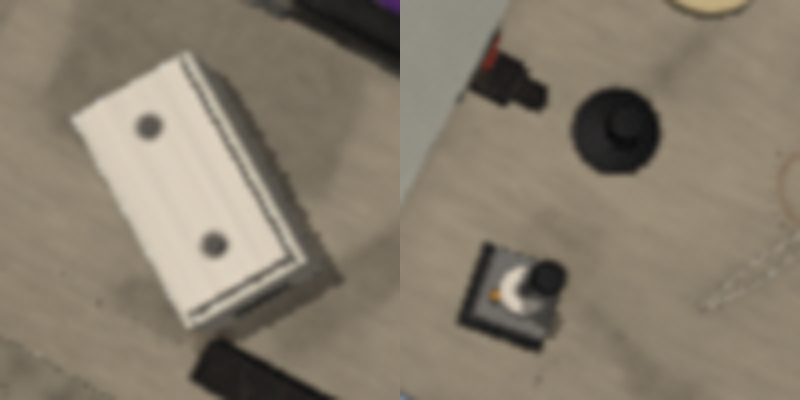

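Run:
```python
from h import *
o=sensors.get_obs()
for n,uv,z in [("well1",(197.25,246.5),96),("well2",(213.5,276),96),("gaugetop",(406.75,269.5),155),("knob",(426.5,230.5),40),("disc",(424,232.75),7),("mach1",(215,112),0),("mach2",(117,277),0),("rod base(stand hole)",(400,272),42)]:
    p=onplane("top",uv,z); print(n,p.round(1),"tool",totool(p,o).round())
```

```text
well1 [491.2 153.9  96. ] tool [ 514. -508.  131.]
well2 [417.7 113.5  96. ] tool [ 432. -494.  131.]
gaugetop [ 416.9 -347.7  155. ] tool [279. -59.  71.]
knob [ 526.  -423.6   40. ] tool [358.  48. 186.]
disc [ 525.4 -423.7    7. ] tool [357.  49. 219.]
mach1 [878.4 133.2   0. ] tool [ 873. -362.  227.]
mach2 [429.  387.3   0. ] tool [ 532. -749.  227.]
rod base(stand hole) [ 420.3 -349.6   42. ] tool [282. -56. 184.]
```

arm_command(increments=[0.3,60,-12,-50,-10,0.3,120,-25,-50,-10,0.3,180,-38,-50,-10,0.3,240,-50,-50,-10,0.3,282,-57,-50,-10,0.3,282,-57,-50,-10,0.3,282,-57,-50,-10,0.3,282,-57,-50,-10])

```text
time: 1.1
tool_pos: [419.1, -350.1, 276.6]
tcp_rot: [-3.141, 0.0, 0.508]
contact_force: [0.3, -1.3, -0.4]
grip_width: 64.3
```

Run:
```python
from h import *
o=sensors.get_obs(); im=imaging.capture("wrist"); cv2.imwrite("pics/w1.png",im); np.save("o1.npy",o,allow_pickle=True)
print(o["time"],o["tool_pos"],o["tcp_rot"],o["dq"].round(3))
for p in [(417,-348,155),(526,-424,40),(420,-350,42)]: print(project("wrist",p,o).round())
```

```text
1.1 [ 419.09101611 -350.1410745   276.64787888] [-3.14139586e+00  3.61165935e-04  5.07557188e-01] [-0.006 -0.002 -0.001  0.003 -0.001  0.002]
[315. 232.]
[421. 154.]
[318. 204.]
```

View pics/w1.png

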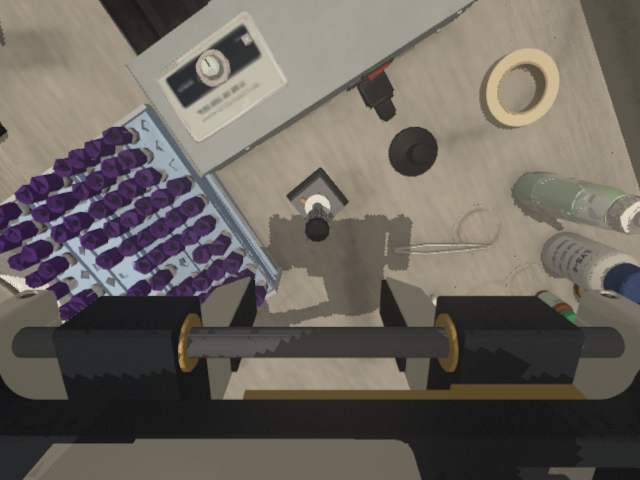

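The wrist view shows the gauge's handle top at (317,229), the cover at (414,151), and the area around the gauge free.

Run:
```python
from h import *
o=np.load("o1.npy",allow_pickle=True).item(); im=cv2.imread("pics/w1.png")
g=cv2.cvtColor(im,cv2.COLOR_BGR2GRAY)
def near(c,r,th):
    m=np.zeros_like(g); cv2.circle(m,c,r,255,-1); m[(g>th)]=0
    n,l,s,ce=cv2.connectedComponentsWithStats(m); i=1+np.argmax(s[1:,4]); return s[i],ce[i]
for th in (35,45,55):
    print("handle",th,near((317,229),22,th)); print("cover",th,near((414,151),40,th))
p=onplane("wrist",(317,230),155,o); print(p,totool(p,o))
p=onplane("wrist",(414,151),7,o); print(p,totool(p,o))
```

```text
handle 35 (array([317, 236,   5,   4,   8], dtype=int32), array([319.375, 237.375]))Traceback (most recent call last):
  File "<stdin>", line 8, in <module>
  File "<stdin>", line 6, in near
    return _wrapfunc(a, 'argmax', axis=axis, out=out, **kwds)
    return bound(*args, **kwds)
ValueError: attempt to get argmax of an empty sequence
```

Run:
```python
from h import *
o=np.load("o1.npy",allow_pickle=True).item()
for n,uv,z in [("h",(317,229.5),155),("cov",(413.5,151.5),7)]:
    p=onplane("wrist",uv,z,o); print(n,p.round(1),totool(p,o).round(1))
```

```text
h [ 419.7 -348.8  155. ] [  1.2  -0.8 121.6]
cov [ 527.4 -424.1    7. ] [ 58.8 117.3 269.6]
```

arm_command(increments=[0.4,1,-1,60,0,0.4,1,-1,115,0,0.4,1,-1,150,0,0.4,1,-1,162,0,0.4,1,-1,162,0,1,1,-1,162,0,1,1,-1,162,0,1,1,-1,162,0,1,1,-1,162,0,1,1,-1,162,0,1,1,-1,162,0])

```text
time: 2.52
tool_pos: [420.7, -348.2, 115.1]
tcp_rot: [3.141, -0.0, 0.509]
contact_force: [0.7, 0.2, 4.3]
grip_width: 21.5
```

arm_command(increments=[1,0,0,-20,0,1,0,0,-45,0,1,0,0,-90,0,1,0,0,-140,0,1,0,0,-185,0,1,0,0,-185,0,1,0,0,-185,0])

```text
time: 3.4
tool_pos: [420.1, -347.5, 298.3]
tcp_rot: [-3.139, 0.001, 0.509]
contact_force: [0.7, -0.5, -1.8]
grip_width: 21.4
```

Run:
```python
from h import *
o=sensors.get_obs(); print(o["tool_pos"],o["tcp_rot"],o["grip_width"],o["contact_force"])
w1=np.array([491.2,153.9]);w2=np.array([417.7,113.5])
d=w1-w2; print(np.degrees(np.arctan2(d[1],d[0])))
for w in(w1,w2): print(totool([*w,o["tool_pos"][2]],o))
```

```text
[ 420.08466279 -347.53883625  298.33735161] [-3.13931296e+00  6.06498041e-04  5.09292554e-01] 21.361771064640564 [ 0.70805293 -0.49358763 -1.76716999]
28.7958293211672
[ 306.57137967 -403.12746055    0.73307303]
[ 222.70189386 -403.6901597     0.78522263]
```

arm_command(increments=[1,20,-35,0,0,1,50,-90,0,0,1,85,-150,0,0,1,120,-210,0,0,1,155,-270,0,0,1,185,-330,0,0,1,210,-380,0,0,1,223,-404,0,0,1,223,-404,0,0,1,223,-404,0,0,1,223,-404,0,0])

```text
time: 4.78
tool_pos: [418.2, 112.3, 299.1]
tcp_rot: [-3.141, 0.001, 0.507]
contact_force: [-0.2, -0.6, -1.8]
grip_width: 20.9
```

Run:
```python
from h import *
o=sensors.get_obs(); im=imaging.capture("wrist"); cv2.imwrite("pics/w2.png",im); np.save("o2.npy",o,allow_pickle=True)
print(o["time"],o["tool_pos"],o["tcp_rot"],o["dq"].round(3),o["contact_force"])
for p in [(491.2,153.9,96),(417.7,113.5,96),o["tool_pos"]-[0,0,105]]: print(project("wrist",p,o).round())
```

```text
4.775 [418.20220096 112.30148159 299.09099541] [-3.14144240e+00  1.32954613e-03  5.07485150e-01] [-0.004 -0.006 -0.005  0.005 -0.     0.003] [-0.2276546  -0.62470527 -1.78563815]
[317. 129.]
[317. 210.]
[318. 236.]
```

View pics/w2.png

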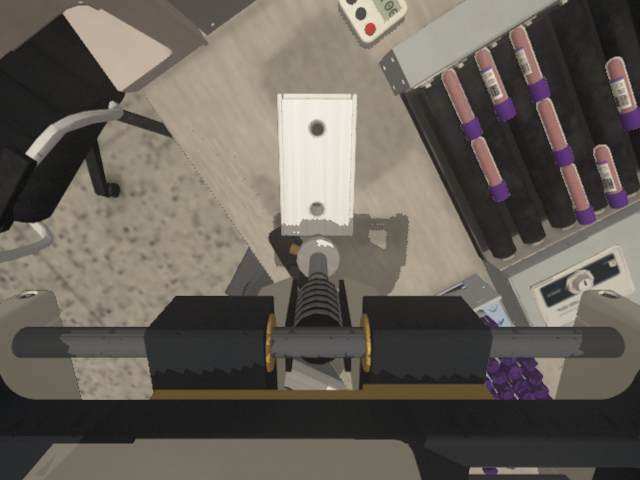

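The view shows the wells at (317,128) and (317,209), within a pixel or two of prediction. The collar is at (318,257) and hides the tip.

Run:
```python
from h import *
o=np.load("o2.npy",allow_pickle=True).item(); im=cv2.imread("pics/w2.png"); g=cv2.cvtColor(im,cv2.COLOR_BGR2GRAY)
for c in [(317,128),(317,209)]:
    m=np.zeros_like(g); cv2.circle(m,c,14,255,-1); m[g>150]=0
    n,l,s,ce=cv2.connectedComponentsWithStats(m); i=1+np.argmax(s[1:,4])
    p=onplane("wrist",ce[i],96,o); print(s[i],ce[i],p.round(1),totool(p,o).round(1))
for h in (46,50,54): print(project("wrist",o["tool_pos"]+[0,0,-105+h],o))
```

```text
[310 120  14  16 167] [316.68862275 128.16766467] [491.9 154.7  96. ] [ 85.3  -1.2 203. ]
[311 202  13  14 135] [316.62222222 208.65185185] [418.8 114.4  96. ] [  1.8  -1.5 203.1]
[317.96054064 255.99642302]
[317.95851429 258.06527681]
[317.95641868 260.20484077]
```

arm_command(increments=[1,1.5,-1.5,30,0,1,1.5,-1.5,65,0,1,1.5,-1.5,90,0,1,1.5,-1.5,100,0,1,1.5,-1.5,108,0,1,1.5,-1.5,116,0,1,1.5,-1.5,124,0,1,1.5,-1.5,130,0,1,1.5,-1.5,130,0])

```text
time: 5.95
tool_pos: [418.8, 115.5, 169.4]
tcp_rot: [3.142, 0.0, 0.509]
contact_force: [-0.2, 0.1, -0.4]
grip_width: 21.2
```

arm_command(increments=[1,0,0,5,0,1,0,0,10,0,1,0,0,14,0,1,0,0,18,0,1,0,0,21,0,1,0,0,24,0,1,0,0,24,0])

```text
time: 6.82
tool_pos: [423.0, 116.5, 150.2]
tcp_rot: [3.138, -0.012, 0.509]
contact_force: [-1.1, 2.7, 34.3]
grip_width: 21.3
```

arm_command(increments=[1,0,0,-8,0,1,0,0,-25,0,1,0,0,-60,0,1,0,0,-100,0,1,0,0,-115,0,1,0,0,-115,0,1,0,0,-115,0])

```text
time: 7.7
tool_pos: [418.1, 115.4, 259.5]
tcp_rot: [-3.141, 0.002, 0.509]
contact_force: [-0.6, -0.3, -0.8]
grip_width: 21.1
```

Run:
```python
from h import *
o=sensors.get_obs(); im=imaging.capture("wrist"); cv2.imwrite("pics/w3.png",im[80:400,140:500]); np.save("o3.npy",o,allow_pickle=True)
print(o["time"],o["tool_pos"],o["tcp_rot"],o["contact_force"])
for p in [(491.9,154.7,96),(418.8,114.4,96)]: print(project("wrist",p,o).round(),totool(p,o))
for h in (46,50,60): print(project("wrist",o["tool_pos"]+[0,0,-105+h],o))
```

```text
7.7 [418.11914548 115.38964995 259.46660779] [-3.14072443e+00  2.29431273e-03  5.09268514e-01] [-0.59308895 -0.34385288 -0.81456977]
[320. 129.] [ 83.95830587   1.79086005 163.27291776]
[319. 219.] [  0.48700524   1.33793154 163.46482067]
[318.02360387 255.91861438]
[318.01836647 257.99168386]
[318.00446941 263.49242391]
```

View pics/w3.png

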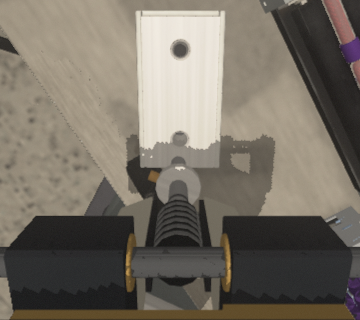

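The gauge is still gripped, the collar has moved up to full-image (319,267), and the tip shows just above it. The far well is at (320,129). I zoom in to check for tilt before the second insertion.

Run:
```python
from h import *
o=np.load("o3.npy",allow_pickle=True).item()
im=cv2.imread("pics/w3.png")[125:225,130:230]
cv2.imwrite("pics/c3.png",cv2.resize(im,None,fx=6,fy=6,interpolation=cv2.INTER_CUBIC))
print("tip",project("wrist",o["tool_pos"]+[0,0,-105],o))
```

```text
tip [318.07338171 236.2155259 ]
```

View pics/c3.png

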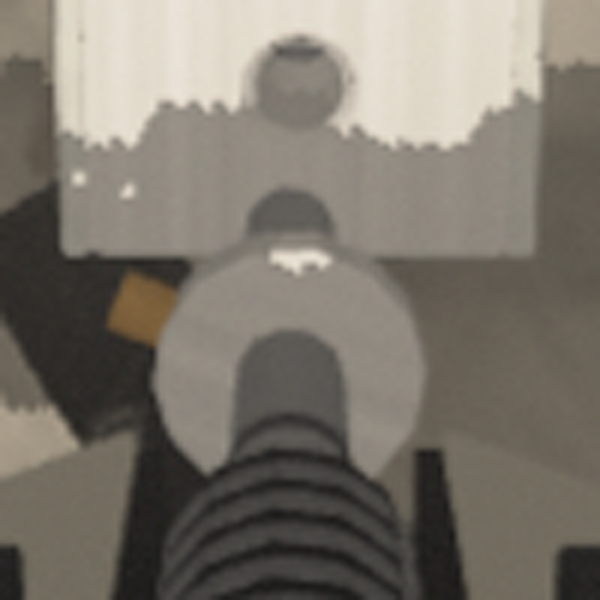

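arm_command(increments=[1,30,0,0,0,1,65,1,0,0,1,87,1,0,0,1,87,1,5,0,1,87,1,25,0,1,87,1,45,0,1,87,1,56,0,1,87,1,65,0,1,87,1,74,0,1,87,1,82,0,1,87,1,88,0,1,87,1,88,0])

```text
time: 9.25
tool_pos: [495.1, 157.0, 172.3]
tcp_rot: [-3.141, 0.001, 0.509]
contact_force: [-0.5, -0.4, -1.8]
grip_width: 21.4
```

arm_command(increments=[1,0,0,8,0,1,0,0,16,0,1,0,0,24,0,1,0,0,31,0,1,0,0,36,0,1,0,0,40,0,1,0,0,40,0])

```text
time: 10.12
tool_pos: [495.2, 157.0, 132.3]
tcp_rot: [-3.141, 0.0, 0.509]
contact_force: [0.5, -0.1, -1.6]
grip_width: 21.0
```

arm_command(increments=[1,0,0,3,0,1,0,0,5,0,1,0,0,7,0,1,0,0,9,0,1,0,0,9,0])

```text
time: 10.75
tool_pos: [495.9, 157.1, 125.6]
tcp_rot: [3.141, -0.002, 0.509]
contact_force: [-4.6, -1.7, 16.2]
grip_width: 21.4
```

arm_command(increments=[1,0,0,-2,0,0.7,0,0,-2,0,0.4,0,0,-2,0,0.4,0,0,-2,0,0.4,0,0,-2,0,0.4,0,0,-30,0,0.4,0,0,-80,0,0.4,0,0,-130,0,0.4,0,0,-170,0,0.4,0,0,-170,0,0.4,0,0,-170,0])

```text
time: 12.12
tool_pos: [494.8, 157.0, 292.7]
tcp_rot: [-3.141, 0.002, 0.509]
contact_force: [0.5, -0.2, -0.1]
grip_width: 55.4
```

Run:
```python
from h import *
o=sensors.get_obs(); im=imaging.capture("wrist"); cv2.imwrite("pics/w4.png",im); np.save("o4.npy",o,allow_pickle=True)
print(o["time"],o["tool_pos"],o["tcp_rot"])
s=imaging.capture("scene"); cv2.imwrite("pics/s4.png",s)
a=cv2.resize(im[60:360,170:470],(400,400)); 
p=project("scene",(492,155,120)); print(p); x,y=p.astype(int)
b=cv2.resize(s[y-50:y+50,x-50:x+50],(400,400),interpolation=cv2.INTER_CUBIC); cv2.imwrite("pics/c4.png",np.hstack([a,b]))
print(totool((526.5,-424,50),o))
for z in (167,119,96): print(project("wrist",(492,155,z),o))
```

```text
12.125 [494.77683643 156.95164165 292.71423144] [-3.14117622e+00  1.50253007e-03  5.09313232e-01]
[253.54815704 170.91076727]
[-255.19727991  522.78570616  242.88026052]
[318.42911527 233.07908827]
[318.39514434 219.62820755]
[318.38190125 214.38456919]
```

View pics/c4.png

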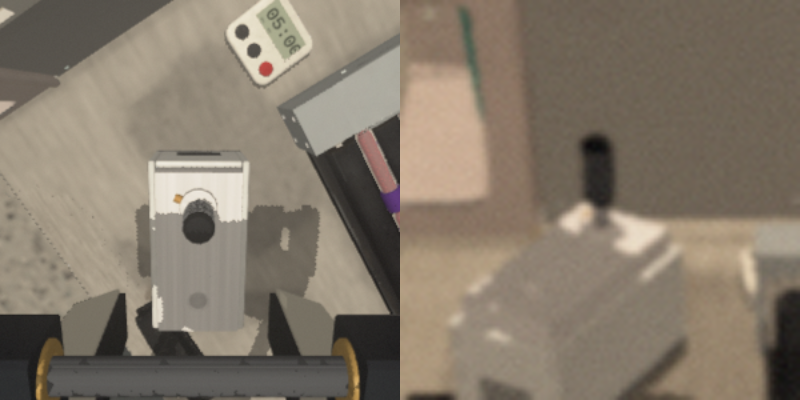

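The gauge stands upright in the far well with its collar on the block. The blocked well is at full-image (318,285). Now the cover.

arm_command(increments=[0.5,-20,40,0,0,0.5,-48,97,0,0,0.5,-75,153,0,0,0.5,-102,210,0,0,0.5,-130,266,0,0,0.5,-157,322,0,0,0.5,-185,378,0,0,0.5,-212,434,0,0,0.5,-240,490,20,0,0.5,-255,522,60,0,0.5,-255,522,90,0,0.5,-255,522,90,0,0.5,-255,522,90,0])

```text
time: 13.85
tool_pos: [527.6, -422.9, 204.7]
tcp_rot: [3.141, -0.0, 0.51]
contact_force: [0.6, 0.1, -0.2]
grip_width: 45.9
```

Run:
```python
from h import *
o=sensors.get_obs(); im=imaging.capture("wrist"); np.save("o5.npy",o,allow_pickle=True)
print(o["time"],o["tool_pos"],o["tcp_rot"],o["grip_width"])
cv2.imwrite("pics/w5.png",im)
p=project("wrist",(526.5,-424,40),o);print(p, project("wrist",(526.5,-424,7),o)); x,y=p.astype(int)
cv2.imwrite("pics/c5.png",cv2.resize(im[y-80:y+80,x-100:x+100],(800,640))[:600])
print(x-100,y-80)
```

```text
13.85 [ 527.61621236 -422.88598627  204.70044125] [ 3.14056671e+00 -2.72147424e-04  5.09963949e-01] 45.88833162880625
[318.23600002 220.330688  ] [318.18654985 212.80924333]
218 140
```

View pics/c5.png

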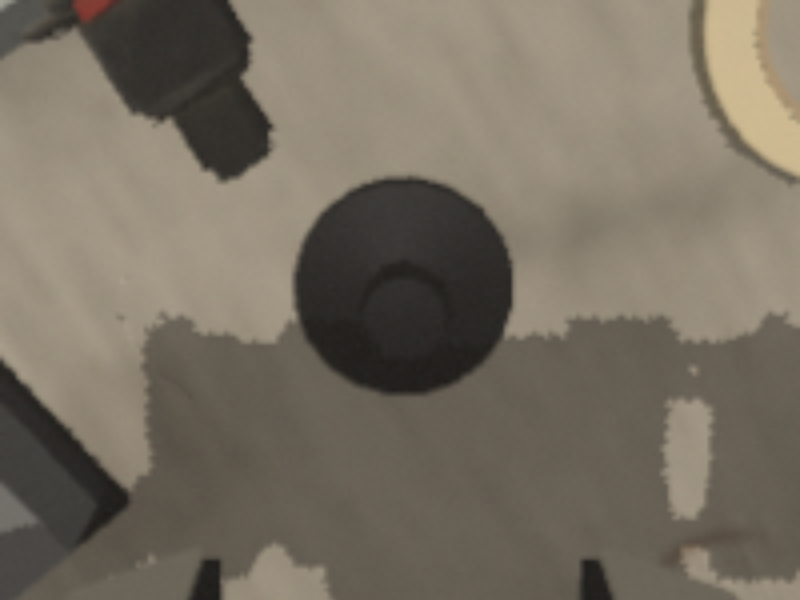

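Disc centre is at (318.8,211.5) and knob top at (319.2,219.5), within 1 px of prediction. Descending to grasp the knob.

arm_command(increments=[0.5,-1,1,60,0,0.5,-1,1,115,0,0.5,-1,1,155,0,0.5,-1,1,175,0,0.5,-1,1,184,0,0.5,-1,1,190,0,0.5,-1,1,190,0,1,-1,1,190,0,1,-1,1,190,0,1,-1,1,190,0,1,-1,1,190,0,1,-1,1,190,0])

```text
time: 15.4
tool_pos: [526.9, -424.6, 14.1]
tcp_rot: [3.141, -0.0, 0.509]
contact_force: [-0.1, 0.0, 3.3]
grip_width: 20.7
```

arm_command(increments=[1,0,0,-15,0,1,0,0,-50,0,1,0,0,-105,0,1,0,0,-165,0,1,0,0,-220,0,1,0,0,-240,0,1,0,0,-240,0])

```text
time: 16.27
tool_pos: [527.2, -424.8, 256.5]
tcp_rot: [3.137, -0.001, 0.509]
contact_force: [0.0, -0.1, -1.4]
grip_width: 20.8
```

Run:
```python
from h import *
o=sensors.get_obs(); print(o["tool_pos"],o["tcp_rot"],o["grip_width"],o["contact_force"])
print(totool((418.8,115,250),o))
```

```text
[ 527.21103408 -424.77446914  256.45114904] [ 3.13708237e+00 -1.24279028e-03  5.09413529e-01] 20.80260347656524 [ 0.02559407 -0.1471097  -1.35884086]
[ 168.57498689 -524.1326732     4.29672455]
```

arm_command(increments=[1,12,-38,0,0,1,30,-93,0,0,1,47,-148,0,0,1,65,-203,0,0,1,83,-258,0,0,1,100,-313,0,0,1,118,-368,0,0,1,136,-423,0,0,1,153,-476,0,0,1,164,-510,0,0,1,169,-524,0,0,1,169,-524,0,0,1,169,-524,0,0])

```text
time: 17.9
tool_pos: [419.0, 114.5, 253.3]
tcp_rot: [3.141, 0.001, 0.508]
contact_force: [-0.0, 0.6, -0.7]
grip_width: 20.8
```

Run:
```python
from h import *
o=sensors.get_obs(); im=imaging.capture("wrist"); np.save("o6.npy",o,allow_pickle=True)
print(o["time"],o["tool_pos"],o["tcp_rot"],o["contact_force"])
cv2.imwrite("pics/w6.png",im[60:460,60:580])
for p in [(418.8,114.4,96),(492,155,167)]: print(project("wrist",p,o), totool(p,o))
print(project("wrist",o["tool_pos"]+[0,0,-7],o))
```

```text
17.9 [418.98899438 114.49085959 253.29295754] [3.14133692e+00 9.14748428e-04 5.08386091e-01] [-0.02006348  0.55391576 -0.70012179]
[317.91617265 220.71411917] [-6.54364917e-02 -5.28527350e-02  1.57293075e+02]
[318.03349685 128.25169609] [83.57485255  0.13137886 86.21658007]
[317.92242625 289.68856396]
```

View pics/w6.png

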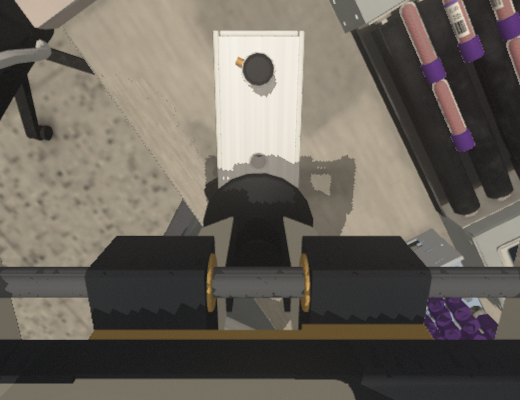

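The blocked well sits at full-image (318,220), as predicted, and the cover is level and centred. The gauge is at (318,128). Lowering.

arm_command(increments=[1,0,0,40,0,1,0,0,85,0,1,0,0,120,0,1,0,0,134,0,1,0,0,139,0,1,0,0,142,0,1,0,0,144,0,1,0,0,144,0])

```text
time: 18.95
tool_pos: [419.2, 115.5, 110.1]
tcp_rot: [3.141, -0.001, 0.509]
contact_force: [-0.5, -0.2, -0.5]
grip_width: 20.6
```

arm_command(increments=[1,0,0,1,0,1,0,0,2,0,1,0,0,2,0])

```text
time: 19.32
tool_pos: [419.2, 115.5, 109.9]
tcp_rot: [3.14, -0.002, 0.51]
contact_force: [-6.5, -2.4, 21.2]
grip_width: 20.7
```

Contact is firm. I relax slightly, release and rise.

arm_command(increments=[1,0,0,-2,0,0.7,0,0,-2,0,0.5,0,0,-2,0,0.5,0,0,-2,0,0.5,0,0,-2,0,0.5,0,0,-20,0,0.5,0,0,-60,0,0.5,0,0,-120,0,0.5,0,0,-170,0,0.5,0,0,-170,0,0.5,0,0,-170,0])

```text
time: 20.7
tool_pos: [418.3, 115.4, 276.9]
tcp_rot: [-3.141, 0.001, 0.509]
contact_force: [-0.1, -0.4, -0.4]
grip_width: 45.8
```

Run:
```python
from h import *
o=sensors.get_obs(); im=imaging.capture("wrist"); s=imaging.capture("scene")
print(o["time"],o["tool_pos"],o["contact_force"])
a=cv2.resize(im[60:360,170:470],(400,400)); x,y=253,170
b=cv2.resize(s[y-50:y+50,x-50:x+50],(400,400),interpolation=cv2.INTER_CUBIC); cv2.imwrite("pics/c7.png",np.hstack([a,b]))
f=lambda q:((q-[170,60])/.75).round(1)
for p in [(418.8,114.9,103),(418.8,114.9,136),(492,155,167),(492,155,131)]: print(f(project("wrist",p,o)))
```

```text
20.7 [418.30619188 115.42545275 276.87061448] [-0.10615099 -0.42826209 -0.41531964]
[198.3 208.3]
[198.4 219.6]
[199.7  91.2]
[199.4  92. ]
```

View pics/c7.png

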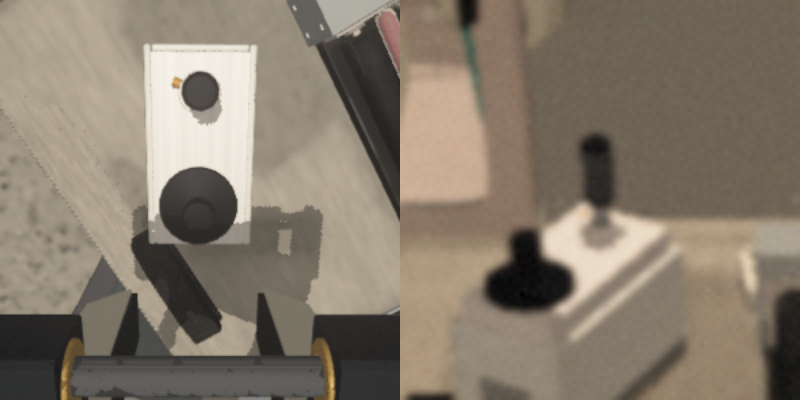

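The cover lies flat at crop (198,206), about 2 mm from the well's axis, where (198,208) would be exact. The gauge is upright at (200,91) and the gripper is clear of both.

```bash
python3 -c "
from plant import ticket; print(ticket.close_job())"
```

```text
the job is handed in; nothing more can be done
None
```

The job is done and handed in at about 20.7 s of the 66 s allowed. The hand-in reported no verdict.

- **Finding the clear well:** I pushed the gauge into the near well first, and it stopped about 50 mm down with 34 N, so that well is blocked. In the far well it went down the full 75 mm and bottomed at about 16 N, so I released it there.
- **Cover:** I set it over the blocked well. It met the block at the expected height (tool at 110 mm, against 14 mm when I picked it up from the desk) and I released it.

In the last pictures the gauge stands upright with its collar down on the block. The cover looks flat, within about 2 mm of the well's axis, and the gripper is clear of everything. I never went near the timer or the forceps.

- **Collar value:** I did not measure it directly. It follows from the rod bottoming and the collar resting on the block.
- **Sideways slide:** The first push made the gauge slide about 3 mm sideways in the grip. I corrected for that before the second well.

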